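# Lock the bayonet lid onto the spice grinder

### The job

Fit the loose lid onto the spice grinder: set its plug in the steel collar, find by feel or sight where the two lugs drop into the slots, press the lid down against the spring, turn it clockwise to the stop and let it rise so that it locks in its notches, then let go. Be gentle: never press or twist the lid against the grinder with more than about 40 N in all, and leave the jars, the tin and the mug alone.

Things in the scene. Friction and masses are not known exactly. Their poses are not given: they have to be found in the camera images.
- grinder: Electric spice grinder, white round motor base 104 mm wide, fixed to the worktop; origin at the centre of its underside, z up, -x points to the small grey rocker switch on its side. A steel bayonet collar, 88 mm across, sits on top, rim 80 mm above the origin, bore radius 29.5 mm. The collar stays put in ordinary use. No part of the grinder needs moving except the sprung plate in the bore.
- collar_rim (a point): Centre of the collar's rim, on the axis (frame parallel to the grinder's). Two entry slots 180 degrees apart, 13 mm wide, widen the bore to radius 36.5 mm. The line through them is within 0.38 rad of the grinder's x axis, either way; its angle is NOT reported: see or feel it. Lugs resting on the rim drop 5 mm on meeting the slots, which they fit within 0.06 rad. Turning anticlockwise in a slot is blocked.
- spring_plate_top (a point): Centre of the black sprung plate's face at rest, 11 mm below the rim, in the bore (this point does not move). The plate gives 14.5 mm when the lid's underside presses it: about 3.4 N at first, 9 N when fully down, where it stops hard. It pushes the lid back up whenever the lid is let go unlocked.
- notch_level (a point): Point on the axis at the height of the notch roofs, 7 mm below the rim. Clockwise of each slot (from above) a ledge reaches from the rim down to 11 mm below it; the lugs must pass under. Past it the ledge is only 7 mm deep: a notch 4 mm high, centred 0.70 rad (40 degrees) clockwise of the slot, with 4 degrees of play for the lug either way, ending in a hard stop. A lug risen into it is locked.
- lid_centre (a point): Centre (half-way up, on the axis) of the loose lid, upright on the worktop, z up, 67 mm tall, about 0.12 kg. White plug, radius 28 mm, 27 mm high, chamfered foot; above it a flange, radius 33 mm, 4 mm thick, and a grip bar. Height of this centre above the grinder's origin: 107.5 mm lugs on rim, 102.5 dropped in the slots, under 91.5 to pass the ledge, 88 at the bottom, 95.5 locked.
- lid_bar (a point): Middle of the lid's grey grip bar, 49 mm above the lid's underside, on the axis: 58 mm long along the lid's x axis, 16 mm thick along y (grip it across this), from 31 mm (top of the flange) to 67 mm above the underside.
- lid_lugs (a point): Point on the lid's axis at the middle height of its two lugs, 8.5 mm above the lid's underside. The lugs stand out of the plug along the lid's +x and -x, in line with the bar, to radius 35 mm; each is 9 mm wide and 5 mm high (6 to 11 mm above the underside). The lid is the same after half a turn.
- jam_jar_centre (a point): Centre of a jam jar with a red lid, 66 mm wide, 90 mm tall, a bystander.
- spice_jar_a_centre (a point): Centre of a small spice jar with a dark cap, 41 mm wide, 105 mm tall, a bystander.
- tin_small_centre (a point): Centre of a small round tin, 57 mm wide, 72 mm tall, a bystander.
- mug_centre (a point): Centre of a white mug, 78 mm wide (116 mm with handle), 101 mm tall, a bystander.

How it is judged (in metres and radians):
On the way, in this order (a step that is already met when the one before it is completed fails the run):
1. the lid's lugs have dropped into the slots of the collar (horizontal distance between lid_centre and grinder below 0.005 m and angle between lid_centre's own z axis and vertical below 0.1 rad and z of lid_centre in the frame of grinder below 0.104 m), for 0.1 s.
2. the lid is pressed down against the spring, below the ledge (horizontal distance between lid_centre and grinder below 0.005 m and angle between lid_centre's own z axis and vertical below 0.1 rad and z of lid_centre in the frame of grinder below 0.0918 m), for 0.1 s.
At the end, for the whole second after the job is handed in: The lid is locked in the collar: its centre 93.5 to 98 mm above the grinder's origin (held down in the notches against the spring), within 5 mm of the grinder's axis, tilted less than 0.1 rad, at rest and released (horizontal distance between lid_centre and grinder below 0.005 m and angle between lid_centre's own z axis and vertical below 0.1 rad and z of lid_centre in the frame of grinder between 0.0935 and 0.098 m and linear speed of lid below 0.02 m/s and contact force between the fingers and lid below 0.05 N); the robot touches nothing.
It fails at once if the lid is forced against the grinder with more than 40 N (contact force between lid and grinder above 40 N).
It fails at once if the jam jar is pushed away by more than 25 mm or knocked over (distance of jam_jar_centre from where it was at the start of the episode above 0.025 m or angle between jam_jar_centre's own z axis and vertical above 0.4 rad).
It fails at once if the spice jar is pushed away by more than 25 mm or knocked over (distance of spice_jar_a_centre from where it was at the start of the episode above 0.025 m or angle between spice_jar_a_centre's own z axis and vertical above 0.4 rad).
It fails at once if the tin is pushed away by more than 25 mm or knocked over (distance of tin_small_centre from where it was at the start of the episode above 0.025 m or angle between tin_small_centre's own z axis and vertical above 0.4 rad).
It fails at once if the mug is pushed away by more than 25 mm or knocked over (distance of mug_centre from where it was at the start of the episode above 0.025 m or angle between mug_centre's own z axis and vertical above 0.4 rad).
It also fails if it takes over 72 s, if anything falls off the work surface, if the arm or the gripper's body presses on something with over 40 N, if the wrist force passes 120 N, or if a joint passes its speed limit or range.

### The arm

A 7-joint arm with a two-finger parallel gripper is mounted at the origin on a cart in front of the work surface, level with it; the furniture and walls round the work are solid. World frame = base frame: x ahead of the robot, y to its left, z up, the work surface at z = 0. Lengths are in mm, angles in rad, forces in N, time in s.
With the tool pointing down it reaches from about 400 to 875 mm from the base axis. Payload 4.4 kg.
Tool frame: the origin (TCP) lies midway between the tips of the shut fingers; the grasp point (between the pads) lies 19 mm behind it; z points along the fingers, y is the line along which they close (so a half turn about z gives the same grasp; the last joint's range is limited). The gripper opens to 85 mm and grips with 20 to 120 N. Pads are 22 mm wide; open, the fingers measure 114 mm over their backs; the gripper's body (76 mm by 85 mm) begins 54 mm behind the grasp point. The pads swing forward as they close: fully open they stand 13 mm farther back than shut.
Start: joints at [-1.301, 0.628, 0.038, 1.517, -0.027, 0.996, -0.02], TCP at [214.168, 613.718, 231.313] pointing down, gripper open.
Joint ranges: [-3.06, 3.06], [-0.37, 2.12], [-1.25, 1.32], [0.18, 2.47], [-1.1, 4.24], [0.23, 1.98], [-2.94, 2.94]. Speed limits (rad/s): [2.57, 2.57, 3.14, 3.14, 3.14, 3.14, 3.14].

### API

Orientations are given as [roll, pitch, yaw] about the fixed x, y, z axes, in that order (R = Rz(yaw) Ry(pitch) Rx(roll)).
In Python, from cell import read_state, get_image, finish_job gives the robot as it stands.
- The arm moves only by the tool send_rows, never from a script. Its argument "series" is a list of rows, each an object of numbers: "ax", "ay", "az": the turn, a rotation vector about the tool's x, y, z in rad; "dx", "dy", "dz": the shift along the tool's x, y, z in cm; "hand": the closure, from 0 (fully open) to 1 (shut). In form: [{"ax": .., "ay": .., "az": .., "dx": .., "dy": .., "dz": .., "hand": ..}, ...]. A call has 1 to 10 rows; each row is the pose to reach, as a shift and turn from the pose commanded when the call began, along the tool's axes at that moment; what a row does not reach only later rows make up. A row lasts 1/10 s, in which the tool goes at most 50 mm and 8.59 degrees, less where a joint would pass 70% of its speed; a pose out of reach is approached as far as the arm can. A call with a gripper value outside its range is refused whole. The fingers move at their own pace and stop on an object; the grip force is fixed at half the most. Time passes only in rows, so rows that repeat a pose let the fingers close. It gives the time, the measured TCP pose, the force, the opening and the grip force at its end, in the units of the state.
- read_state(): the state, without advancing time (a new reading comes with each control period).
- get_image(name): name is "scene" or "top" or "wrist"; returns a dict with "pixels" (400x640x3 uint8, red, green, blue), "mtx" (3x3 intrinsics, pixels), "R" (3x3) and "t" (3): a world point X has camera coordinates R X + t. Camera axes: x right, y down, z forward; pixel columns grow to the right and rows downward; lengths in mm; the calibration is good to about 2 mm. A picture is of the moment at which its call begins. There is no depth.
- finish_job(): hands the job in; it is judged then, once.
The state is a dict: "clock": time; "qpos": joint angles; "qd": joint speeds; "tau": joint torques, N m; "eef_pos": TCP position; "tool_rot": TCP orientation; "force": force on the tool from outside, world axes, zero at the start; "torque": the same for the moment, N m; "width": finger opening in mm; "gripper_force": force on a finger pad.
Only numpy, scipy, OpenCV 4.12 (cv2) and the standard library are available. Lean on these libraries where they do the work, as an engineer would, in place of code of your own. Each camera call takes 0.05 s, during which the arm holds its last target. There are 200 camera calls.

## Working session

There is one attempt and no reset: what is moved stays moved. The work goes in short steps, Python scripts to look and compute and a tool call to move; the robot and the scene stay as the last step left them, time stands still between calls to the robot, and variables do not carry over. Pictures are saved under pics/ and viewed, at most 10 in all, crops included, and the job is handed in when it is done.

Besides the shell and the picture viewer there is one more tool, called after ">>>" by a JSON object that holds its "api" and its "payload", one argument or row to a line. send_rows: Moves the arm, as the interface text tells. Its arguments: {"type":"object","properties":{"series":{"type":"array","items":{"type":"object","properties":{"ax":{"type":"number"},"ay":{"type":"number"},"az":{"type":"number"},"dx":{"type":"number"},"dy":{"type":"number"},"dz":{"type":"number"},"hand":{"type":"number"}}}}},"required":["series"]}

```bash
mkdir -p pics
cat > h.py <<'E'
import numpy as np, cv2
from cell import read_state, get_image, finish_job
def ray(im,u,v,z):
    K,R,t=map(np.array,(im["mtx"],im["R"],im["t"])); d=R.T@np.linalg.inv(K)@[u,v,1]; c=-R.T@t
    return c+d*(z-c[2])/d[2]
def proj(im,X):
    p=np.array(im["mtx"])@(np.array(im["R"])@np.array(X)+np.array(im["t"])); return p[:2]/p[2]
E
python3 - <<'E'
from h import *
print(read_state())
for n in ["scene","top"]:
    im=get_image(n); np.savez(f"{n}.npz",**im); cv2.imwrite(f"pics/{n}1.png",cv2.cvtColor(np.array(im["pixels"],np.uint8),cv2.COLOR_RGB2BGR))
E
```

```text
{'clock': 0.0, 'qpos': array([-1.30080819,  0.62936997,  0.03845214,  1.51836076, -0.02700187,
        0.99627546, -0.01995789]), 'qd': array([-1.09164097e-04, -2.57357491e-03, -5.28928733e-05, -1.66812832e-03,
        1.10734952e-03, -3.51212700e-04, -2.28165017e-03]), 'tau': array([-3.97751701e-04, -5.63412988e+01,  1.22657362e+00, -1.93453038e+01,
        1.10791769e-02,  1.03263554e-02,  8.62075638e-06]), 'eef_pos': array([213.95846142, 613.12454327, 230.37612941]), 'tool_rot': array([-3.13969769e+00,  3.03481898e-05,  2.80583756e+00]), 'force': array([ 0.16763909,  0.38828668, -0.63451777]), 'torque': array([-0.0681065 ,  0.01609073, -0.00866641]), 'gripper_force': 0.0, 'width': 85.44160491597903}
```

View pics/scene1.png

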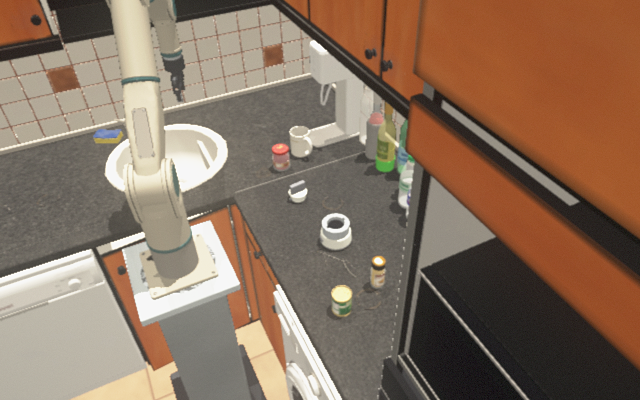

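View pics/top1.png

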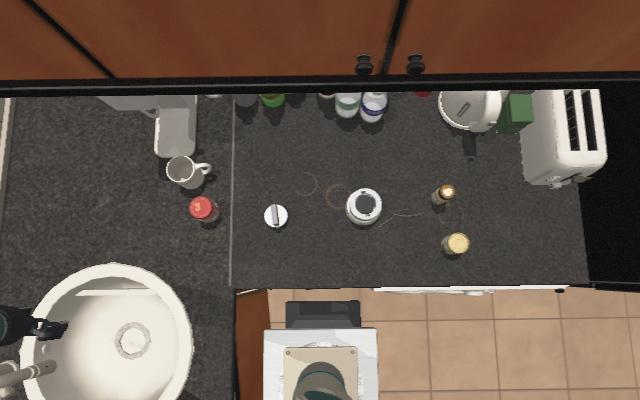

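The top view shows the lid at about (275,215), the grinder at (364,206) and the arm over the sink on the left. Red jar (203,210), mug (182,172), spice jar (443,194), tin (456,243).

Run:
```python
from h import *
im=dict(np.load("top.npz"))
p=np.array(im["pixels"],np.uint8); hsv=cv2.cvtColor(p,cv2.COLOR_RGB2HSV)
m=((hsv[...,2]>140)&(hsv[...,1]<60)).astype(np.uint8)
for (x0,x1,y0,y1,z) in [(255,300,195,240,31),(335,395,175,240,60)]:
    q=np.zeros_like(m); q[y0:y1,x0:x1]=m[y0:y1,x0:x1]
    c=max(cv2.findContours(q,0,2)[0],key=cv2.contourArea); (u,v),r=cv2.minEnclosingCircle(c)
    print(u,v,r,ray(im,u,v,z), ray(im,u,v,0))
for n,u,v,z in [("red",203,208,90),("mug",182,172,101),("spice",447,191,105),("tin",457,242,72),("bar",275,214,67),("collar",366,203,80)]: print(n,ray(im,u,v,z))
K=im["mtx"];print(K[0,0],-im["R"].T@im["t"])
c=cv2.cvtColor(p[180:240,250:400],cv2.COLOR_RGB2BGR); cv2.imwrite("pics/c.png",cv2.resize(c,None,fx=5,fy=5,interpolation=cv2.INTER_CUBIC))
```

```text
275.4072265625 215.6443328857422 11.890637397766113 [470.36839709 119.47120323  31.        ] [474.61134557 123.18828673   0.        ]
363.1842041015625 204.76315307617188 18.31275177001953 [ 493.46961454 -131.3566007    60.        ] [ 503.09814073 -137.10401913    0.        ]
red [486.55529392 311.11475479  90.        ]
mug [586.19718933 369.16587061 101.        ]
spice [ 520.63062163 -356.48636216  105.        ]
tin [ 383.90645696 -384.6749021    72.        ]
bar [470.09020603 116.31292021  67.        ]
collar [ 495.08761198 -137.39984488   80.        ]
411.96051868432573 [ 309.44374958  -21.5086731  1206.75410066]
```

View pics/c.png

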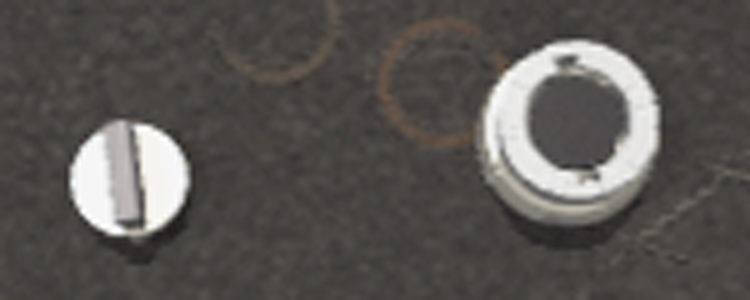

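The crop shows the slots at (567,62) and (588,178), so the slot line is at about +0.18 rad. The bar runs (118,122) to (135,222), about +0.17 rad. I'll move above the lid.

>>> {"api": "send_rows", "payload": {
  "series": [
    {"dx":-4,"dy":-3.8,"az":-0.05,"hand":0},
    {"dx":-7.5,"dy":-7.2,"az":-0.1,"hand":0},
    {"dx":-11,"dy":-10.5,"az":-0.15,"hand":0},
    {"dx":-14.5,"dy":-14,"az":-0.2,"hand":0},
    {"dx":-18,"dy":-17.2,"az":-0.25,"hand":0},
    {"dx":-22,"dy":-21,"az":-0.3,"hand":0},
    {"dx":-26,"dy":-24.5,"az":-0.35,"hand":0},
    {"dx":-30,"dy":-28.3,"az":-0.4,"hand":0},
    {"dx":-33.5,"dy":-31.5,"az":-0.45,"hand":0},
    {"dx":-37,"dy":-35,"az":-0.5,"hand":0}
  ]
}}

```text
invalid input at $.series[0]: expected keys ax, ay, az, dx, dy, dz, hand
```

```bash
cat >> h.py <<'E'
from scipy.spatial.transform import Rotation as Ro
def delta(pos,yaw,s=None):
    s=s or read_state(); R=Ro.from_euler('xyz',s["tool_rot"]).as_matrix()
    T=Ro.from_euler('xyz',[np.pi,0,yaw]).as_matrix()
    print("d cm",(R.T@(np.array(pos)-s["eef_pos"])/10).round(3),"a",Ro.from_matrix(R.T@T).as_rotvec().round(4))
def show(s=None):
    s=s or read_state()
    print(*[f"{k}:{np.round(s[k],3)}" for k in ["clock","qpos","eef_pos","tool_rot","force","torque","width","gripper_force"]])
E
python3 -c "
from h import *
show();delta([470,118.5,230],3.31)"
```

```text
clock:0.1 qpos:[-1.301  0.629  0.038  1.518 -0.027  0.996 -0.02 ] eef_pos:[213.958 613.187 230.481] tool_rot:[-3.14   0.     2.806] force:[ 0.397  0.598 -0.168] torque:[ 0.013 -0.023 -0.019] width:85.334 gripper_force:0.0
d cm [-40.474 -38.27    0.114] a [-1.700e-03 -4.000e-04 -5.042e-01]
```

>>> {"api": "send_rows", "payload": {
  "series": [
    {"dx":-10,"dy":-9.5,"dz":0,"ax":0,"ay":0,"az":-0.1,"hand":0},
    {"dx":-20,"dy":-19,"dz":0,"ax":0,"ay":0,"az":-0.25,"hand":0},
    {"dx":-30,"dy":-28.5,"dz":0,"ax":0,"ay":0,"az":-0.4,"hand":0},
    {"dx":-40.5,"dy":-38.3,"dz":0,"ax":0,"ay":0,"az":-0.5,"hand":0},
    {"dx":-40.5,"dy":-38.3,"dz":0,"ax":0,"ay":0,"az":-0.5,"hand":0},
    {"dx":-40.5,"dy":-38.3,"dz":0,"ax":0,"ay":0,"az":-0.5,"hand":0},
    {"dx":-40.5,"dy":-38.3,"dz":0,"ax":0,"ay":0,"az":-0.5,"hand":0},
    {"dx":-40.5,"dy":-38.3,"dz":0,"ax":0,"ay":0,"az":-0.5,"hand":0},
    {"dx":-40.5,"dy":-38.3,"dz":0,"ax":0,"ay":0,"az":-0.5,"hand":0},
    {"dx":-40.5,"dy":-38.3,"dz":0,"ax":0,"ay":0,"az":-0.5,"hand":0}
  ]
}}

```text
clock: 1.1
eef_pos: [444.3, 167.6, 231.2]
tool_rot: [3.142, -0.0, -2.977]
force: [1.0, 0.7, -0.3]
width: 85.6
gripper_force: 0.0
```

```bash
python3 -c "
from h import *
show();delta([470,118.5,230],3.31)"
```

```text
clock:1.1 qpos:[-0.37   0.381 -0.067  1.988  0.036  0.773  1.277] eef_pos:[444.341 167.643 231.217] tool_rot:[ 3.142 -0.    -2.977] force:[ 0.957  0.724 -0.298] torque:[ 0.064 -0.064  0.016] width:85.568 gripper_force:0.0
d cm [-1.727 -5.268  0.121] a [ 0.     -0.0002 -0.004 ]
```

>>> {"api": "send_rows", "payload": {
  "series": [
    {"dx":-1.5,"dy":-4.8,"dz":0,"ax":0,"ay":0,"az":0,"hand":0},
    {"dx":-1.5,"dy":-4.8,"dz":0,"ax":0,"ay":0,"az":0,"hand":0},
    {"dx":-1.5,"dy":-4.8,"dz":0,"ax":0,"ay":0,"az":0,"hand":0},
    {"dx":-1.5,"dy":-4.8,"dz":0,"ax":0,"ay":0,"az":0,"hand":0}
  ]
}}

```text
clock: 1.5
eef_pos: [465.9, 126.0, 231.1]
tool_rot: [3.141, -0.001, -2.976]
force: [0.5, -0.2, -0.5]
width: 85.5
gripper_force: 0.0
```

```bash
python3 -c "
from h import *
show()
im=get_image('wrist');np.savez('w1.npz',**im);cv2.imwrite('pics/w1.png',cv2.cvtColor(np.array(im['pixels'],np.uint8),cv2.COLOR_RGB2BGR))
print(proj(im,[470,118.5,67]),-im['R'].T@im['t'])
delta([470,118.5,230],3.31)"
```

```text
clock:1.5 qpos:[-0.277  0.392 -0.06   1.969  0.031  0.781  1.381] eef_pos:[465.854 125.957 231.114] tool_rot:[ 3.141e+00 -1.000e-03 -2.976e+00] force:[ 0.515 -0.18  -0.473] torque:[ 0.014 -0.005  0.026] width:85.47 gripper_force:0.0
[312.11430084 182.71799107] [400.05923784 114.64977606 373.51241125]
d cm [-0.289 -0.847  0.114] a [ 0.0008 -0.0007 -0.0014]
```

View pics/w1.png

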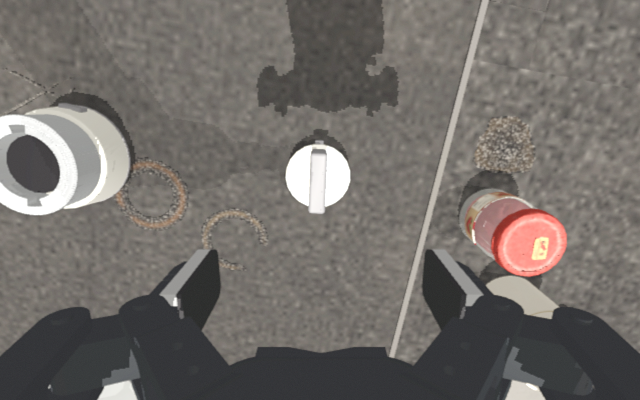

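The lid is at about (318,178), its bar top running (318,152) to (317,213). The grinder is at the left, slots near (17,128) and (38,200).

Run:
```python
from h import *
im=dict(np.load("w1.npz")); p=np.array(im["pixels"],np.uint8); g=cv2.cvtColor(p,cv2.COLOR_RGB2GRAY)
m=(g>170).astype(np.uint8); q=np.zeros_like(m); q[125:230,270:365]=m[125:230,270:365]
c=max(cv2.findContours(q,0,2)[0],key=cv2.contourArea)
h=cv2.convexHull(c)[:,0].astype(float)
P=np.array([ray(im,u,v,31)[:2] for u,v in h]); 
print(cv2.boundingRect(c),cv2.minEnclosingCircle(P[h[:,1]<205].astype(np.float32)))
a,b=ray(im,318,152,67),ray(im,317,213,67); print(a,b,(a+b)/2,np.linalg.norm(a-b))
for v in (160,175,190,200,208): print(v,g[v,300:336])
```

```text
(285, 142, 66, 72) ((469.54534912109375, 122.95543670654297), 34.20928192138672)
[441.06982315 119.23503144  67.        ] [498.26340442 127.7280138   67.        ] [469.66661379 123.48152262  67.        ] 57.820727140657375
160 [255 255 255 255 255 255 255 255 255 255 231 212 231 240 243 243 244 245
 246 247 248 249 250 251 243 223 213 255 255 255 255 255 255 255 255 255]
175 [255 255 255 255 255 255 255 255 255 255 198 207 226 240 245 246 247 248
 249 250 250 250 249 244 228 210 255 255 255 255 255 255 255 255 255 255]
190 [255 255 255 255 255 255 255 255 255 231 214 235 246 247 248 249 249 249
 249 248 247 246 244 235 219 247 255 255 255 255 255 255 255 255 255 255]
200 [255 255 255 255 255 255 255 255 255 218 221 242 249 249 249 249 248 248
 247 246 246 245 240 225 218 255 255 255 255 255 255 255 255 255 255 255]
208 [124 126 127 125 122 119 117 122 162 204 231 245 249 248 248 247 246 246
 246 245 243 243 237 223 185 129 113 112 111 109 108 110 114 119 123 125]
```

```bash
python3 -c "
from h import *
show();delta([469.6,123.2,100],-3.01);delta([469.6,123.2,37],-3.01)"
```

```text
clock:1.55 qpos:[-0.278  0.392 -0.06   1.97   0.032  0.781  1.381] eef_pos:[465.738 126.373 231.15 ] tool_rot:[ 3.141e+00 -1.000e-03 -2.975e+00] force:[-0.672  0.802 -0.538] torque:[ 0.    -0.     0.041] width:84.957 gripper_force:0.0
d cm [-0.337 -0.388 13.114] a [ 0.0008 -0.0007  0.0354]
d cm [-0.341 -0.393 19.414] a [ 0.0008 -0.0007  0.0354]
```

>>> {"api": "send_rows", "payload": {
  "series": [
    {"dx":-0.34,"dy":-0.39,"dz":4,"ax":0,"ay":0,"az":0.035,"hand":0},
    {"dx":-0.34,"dy":-0.39,"dz":8,"ax":0,"ay":0,"az":0.035,"hand":0},
    {"dx":-0.34,"dy":-0.39,"dz":11,"ax":0,"ay":0,"az":0.035,"hand":0},
    {"dx":-0.34,"dy":-0.39,"dz":13,"ax":0,"ay":0,"az":0.035,"hand":0},
    {"dx":-0.34,"dy":-0.39,"dz":15,"ax":0,"ay":0,"az":0.035,"hand":0},
    {"dx":-0.34,"dy":-0.39,"dz":17,"ax":0,"ay":0,"az":0.035,"hand":0},
    {"dx":-0.34,"dy":-0.39,"dz":18.3,"ax":0,"ay":0,"az":0.035,"hand":0},
    {"dx":-0.34,"dy":-0.39,"dz":19.2,"ax":0,"ay":0,"az":0.035,"hand":0},
    {"dx":-0.34,"dy":-0.39,"dz":19.4,"ax":0,"ay":0,"az":0.035,"hand":0},
    {"dx":-0.34,"dy":-0.39,"dz":19.4,"ax":0,"ay":0,"az":0.035,"hand":0}
  ]
}}

```text
clock: 2.55
eef_pos: [470.4, 122.2, 37.3]
tool_rot: [3.141, -0.0, -3.011]
force: [0.9, 0.5, -0.5]
width: 85.5
gripper_force: 0.0
```

>>> {"api": "send_rows", "payload": {
  "series": [
    {"dx":0,"dy":0,"dz":0,"ax":0,"ay":0,"az":0,"hand":0.5},
    {"dx":0,"dy":0,"dz":0,"ax":0,"ay":0,"az":0,"hand":0.7},
    {"dx":0,"dy":0,"dz":0,"ax":0,"ay":0,"az":0,"hand":0.8},
    {"dx":0,"dy":0,"dz":0,"ax":0,"ay":0,"az":0,"hand":1},
    {"dx":0,"dy":0,"dz":0,"ax":0,"ay":0,"az":0,"hand":1},
    {"dx":0,"dy":0,"dz":0,"ax":0,"ay":0,"az":0,"hand":1},
    {"dx":0,"dy":0,"dz":0,"ax":0,"ay":0,"az":0,"hand":1},
    {"dx":0,"dy":0,"dz":0,"ax":0,"ay":0,"az":0,"hand":1}
  ]
}}

```text
clock: 3.35
eef_pos: [470.7, 121.5, 37.5]
tool_rot: [3.141, 0.0, -3.012]
force: [-0.3, -0.1, 4.2]
width: 15.0
gripper_force: 60.3
```

```bash
python3 -c "
from h import *
show();delta([488,-135,240],-3.14+.18)"
```

```text
clock:3.35 qpos:[-0.293  0.73  -0.026  2.113  0.059  0.299  1.332] eef_pos:[470.657 121.539  37.475] tool_rot:[ 3.141  0.    -3.012] force:[-0.342 -0.083  4.239] torque:[0.052 0.058 0.008] width:14.964 gripper_force:60.262
d cm [  1.578 -25.66  -20.258] a [ 0.0002  0.0003 -0.0524]
```

>>> {"api": "send_rows", "payload": {
  "series": [
    {"dx":0,"dy":0,"dz":-2,"ax":0,"ay":0,"az":0,"hand":1},
    {"dx":0,"dy":0,"dz":-5,"ax":0,"ay":0,"az":0,"hand":1},
    {"dx":0,"dy":-1,"dz":-9,"ax":0,"ay":0,"az":0,"hand":1},
    {"dx":0,"dy":-4,"dz":-13,"ax":0,"ay":0,"az":0,"hand":1},
    {"dx":0,"dy":-8,"dz":-17,"ax":0,"ay":0,"az":0,"hand":1},
    {"dx":0,"dy":-12,"dz":-19,"ax":0,"ay":0,"az":-0.05,"hand":1},
    {"dx":0,"dy":-15,"dz":-19,"ax":0,"ay":0,"az":-0.05,"hand":1},
    {"dx":0,"dy":-16,"dz":-19,"ax":0,"ay":0,"az":-0.05,"hand":1},
    {"dx":0,"dy":-16,"dz":-19,"ax":0,"ay":0,"az":-0.05,"hand":1},
    {"dx":0,"dy":-16,"dz":-19,"ax":0,"ay":0,"az":-0.05,"hand":1}
  ]
}}

```text
clock: 4.35
eef_pos: [490.4, -35.8, 226.5]
tool_rot: [3.14, -0.002, -2.961]
force: [-0.6, -0.2, -2.5]
width: 15.4
gripper_force: 59.5
```

```bash
python3 -c "
from h import *
show()
im=get_image('wrist');np.savez('w2.npz',**im);cv2.imwrite('pics/w2.png',cv2.cvtColor(np.array(im['pixels'],np.uint8),cv2.COLOR_RGB2BGR))
print(proj(im,[495,-136,80]),-im['R'].T@im['t'])"
```

```text
clock:4.35 qpos:[ 0.073  0.412 -0.078  1.951  0.043  0.782  1.722] eef_pos:[490.427 -35.847 226.532] tool_rot:[ 3.140e+00 -2.000e-03 -2.961e+00] force:[-0.628 -0.234 -2.519] torque:[0.035 0.026 0.   ] width:15.397 gripper_force:59.512
[205.43204079 168.9047577 ] [424.96230824 -48.15238845 369.01986266]
```

View pics/w2.png

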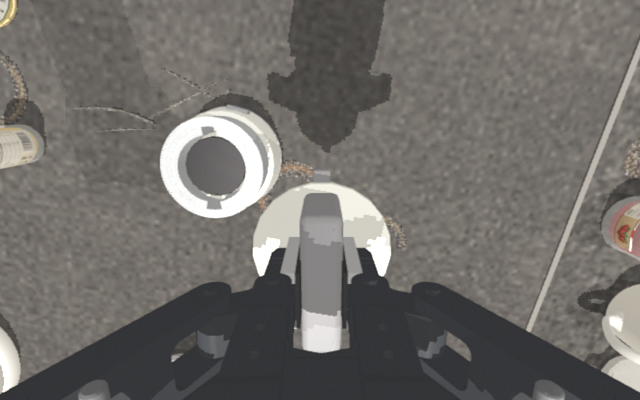

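The collar is at about (212,167), slots at (208,131) and (214,204). I'll rectify to the rim plane to read centre and slot angle.

Run:
```python
from h import *
im=dict(np.load("w2.npz")); p=np.array(im["pixels"],np.uint8)
s=5; C=np.array([495.,-136.]);n=300
f=lambda i,j:[C[0]-(j-n)/s, C[1]-(i-n)/s, 80]   # up=+x, left=+y
dst=np.float32([[100,100],[500,100],[500,500],[100,500]]); src=np.float32([proj(im,f(*d)) for d in dst])
w=cv2.warpPerspective(p,cv2.getPerspectiveTransform(src,dst),(600,600),flags=cv2.INTER_CUBIC)
g=cv2.GaussianBlur(cv2.cvtColor(w,cv2.COLOR_RGB2GRAY),(7,7),2)
# rim white: radial outer edge from guess by white mask hull
m=(g>200).astype(np.uint8); cs=max(cv2.findContours(m,cv2.RETR_CCOMP,2)[0],key=cv2.contourArea)
print(cv2.minEnclosingCircle(cs),[round(x,1) for e in cv2.fitEllipse(cs)[:2] for x in e])
cv2.imwrite("pics/rect.png",cv2.cvtColor(w,cv2.COLOR_RGB2BGR))
```

```text
((236.90164184570312, 329.513671875), 266.34722900390625) [247.6, 326.2, 447.3, 517.9]
```

View pics/rect.png

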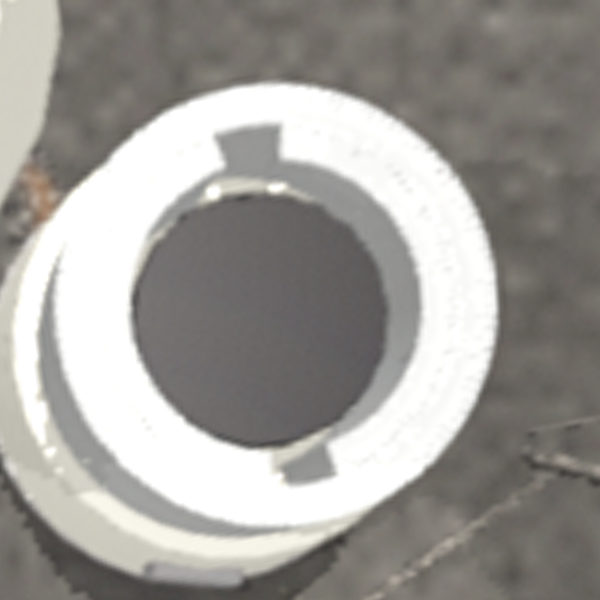

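Rectified view: rim circle centre (276,304.5), radius 221, so the collar is at about (494.1,-131.2). Slot mids (248.5,129) and (312.5,480) give a line at +0.18 rad. Next I check where the lid sits in the hand.

Run:
```python
from h import *
im=dict(np.load("w2.npz")); p=np.array(im["pixels"],np.uint8); g=cv2.cvtColor(p,cv2.COLOR_RGB2GRAY)
s=read_state(); T=s["eef_pos"]; R=Ro.from_euler('xyz',s["tool_rot"]).as_matrix()
P=lambda x,y,z: proj(im,T+R@np.array([x,y,37-z])).round(1)   # z above underside
print("bar end top",P(29,8,67),P(29,-8,67),"bar end bottom",P(29,8,31),P(29,-8,31))
print("flange far",P(33,0,31),"sides",P(0,33,31),P(0,-33,31))
print(g[205,295:350]); print(g[172:215,321]); 
print(g[235,245:262],g[235,382:398])
for a in (0.6,0.9,1.2,1.5): print(a,P(33*np.cos(a),33*np.sin(a),31),P(33*np.cos(a),-33*np.sin(a),31))
delta([494.1,-131.2,165],-3.1416+.18)
```

```text
bar end top [345.5 217.4] [299.6 217.5] bar end bottom [339.9 191.8] [304.4 191.9]
flange far [322.1 183.2] sides [391.8 251.1] [252.4 251.3]
[208 207 207 208 208 208 208 180 133 116 117 119 120 119 120 120 121 120
 119 121 120 120 119 120 120 120 120 120 119 120 119 119 120 120 120 118
 119 119 120 119 121 123 122 122 138 214 242 244 243 243 242 242 243 243
 243]
[167 165 152 136 135 137 135 135 134 137 161 203 233 244 242 242 242 242
 236 211 199 131 117 119 119 119 120 119 121 119 119 119 119 120 119 121
 120 120 121 118 120 120 121]
[114 112 111 110 108 110 108 114 161 196 206 207 207 206 207 206 207] [241 241 242 242 241 242 239 207 144 110 111 111 113 141 141 113]
0.6 [363.3 195.6] [280.9 195.7]
0.9 [378.6 209.7] [265.6 209.9]
1.2 [388.4 227.3] [255.9 227.5]
1.5 [391.9 246.5] [252.3 246.7]
d cm [ 1.368 -9.503  6.147] a [ 0.0015 -0.0016  0.0016]
```

Lid sits centred in the hand within half a millimetre. Moving over the collar.

>>> {"api": "send_rows", "payload": {
  "series": [
    {"dx":0.5,"dy":-3,"dz":0,"ax":0,"ay":0,"az":0,"hand":1},
    {"dx":1,"dy":-6.5,"dz":0,"ax":0,"ay":0,"az":0,"hand":1},
    {"dx":1.37,"dy":-9.5,"dz":1,"ax":0,"ay":0,"az":0,"hand":1},
    {"dx":1.37,"dy":-9.5,"dz":4,"ax":0,"ay":0,"az":0,"hand":1},
    {"dx":1.37,"dy":-9.5,"dz":7,"ax":0,"ay":0,"az":0,"hand":1},
    {"dx":1.37,"dy":-9.5,"dz":9.2,"ax":0,"ay":0,"az":0,"hand":1},
    {"dx":1.37,"dy":-9.5,"dz":9.2,"ax":0,"ay":0,"az":0,"hand":1},
    {"dx":1.37,"dy":-9.5,"dz":9.2,"ax":0,"ay":0,"az":0,"hand":1},
    {"dx":1.37,"dy":-9.5,"dz":9.2,"ax":0,"ay":0,"az":0,"hand":1}
  ]
}}

```text
clock: 5.3
eef_pos: [495.7, -132.5, 136.3]
tool_rot: [-3.141, 0.002, -2.961]
force: [0.6, 0.2, -1.3]
width: 14.9
gripper_force: 59.3
```

```bash
python3 -c "
from h import *
show();delta([494.1,-131.2,112],-2.9616)"
```

```text
clock:5.3 qpos:[ 0.245  0.572 -0.057  1.99   0.056  0.579  1.903] eef_pos:[ 495.691 -132.506  136.346] tool_rot:[-3.141e+00  2.000e-03 -2.961e+00] force:[ 0.569  0.238 -1.306] torque:[-0.003 -0.034  0.015] width:14.933 gripper_force:59.339
d cm [0.138 0.158 2.434] a [-0.0005  0.002   0.0005]
```

>>> {"api": "send_rows", "payload": {
  "series": [
    {"dx":0.12,"dy":0.13,"dz":0.5,"ax":0,"ay":0,"az":0,"hand":1},
    {"dx":0.12,"dy":0.13,"dz":1.0,"ax":0,"ay":0,"az":0,"hand":1},
    {"dx":0.12,"dy":0.13,"dz":1.5,"ax":0,"ay":0,"az":0,"hand":1},
    {"dx":0.12,"dy":0.13,"dz":1.8,"ax":0,"ay":0,"az":0,"hand":1},
    {"dx":0.12,"dy":0.13,"dz":2.0,"ax":0,"ay":0,"az":0,"hand":1},
    {"dx":0.12,"dy":0.13,"dz":2.1,"ax":0,"ay":0,"az":0,"hand":1},
    {"dx":0.12,"dy":0.13,"dz":2.1,"ax":0,"ay":0,"az":0,"hand":1}
  ]
}}

```text
clock: 6.0
eef_pos: [493.1, -132.1, 114.1]
tool_rot: [3.141, -0.0, -2.962]
force: [0.2, 1.4, -1.2]
width: 14.8
gripper_force: 59.4
```

```bash
python3 -c "
from h import *
show();delta([494.1,-131.2,106],-2.9616)"
```

```text
clock:6.0 qpos:[ 0.242  0.608 -0.053  2.011  0.06   0.525  1.897] eef_pos:[ 493.134 -132.098  114.133] tool_rot:[ 3.141 -0.    -2.962] force:[ 0.193  1.415 -1.172] torque:[-0.042 -0.056 -0.005] width:14.779 gripper_force:59.381
d cm [-0.111  0.071  0.813] a [ 0.0001 -0.0002 -0.0008]
```

>>> {"api": "send_rows", "payload": {
  "series": [
    {"dx":-0.05,"dy":0.05,"dz":0.1,"ax":0,"ay":0,"az":0,"hand":1},
    {"dx":-0.05,"dy":0.05,"dz":0.2,"ax":0,"ay":0,"az":0,"hand":1},
    {"dx":-0.05,"dy":0.05,"dz":0.3,"ax":0,"ay":0,"az":0,"hand":1},
    {"dx":-0.05,"dy":0.05,"dz":0.4,"ax":0,"ay":0,"az":0,"hand":1},
    {"dx":-0.05,"dy":0.05,"dz":0.4,"ax":0,"ay":0,"az":0,"hand":1}
  ]
}}

```text
clock: 6.5
eef_pos: [493.5, -131.5, 110.2]
tool_rot: [3.141, -0.0, -2.962]
force: [0.1, 0.1, -0.7]
width: 15.3
gripper_force: 59.4
```

No contact force yet; keep lowering gently.

>>> {"api": "send_rows", "payload": {
  "series": [
    {"dx":0,"dy":0,"dz":0.1,"ax":0,"ay":0,"az":0,"hand":1},
    {"dx":0,"dy":0,"dz":0.2,"ax":0,"ay":0,"az":0,"hand":1},
    {"dx":0,"dy":0,"dz":0.3,"ax":0,"ay":0,"az":0,"hand":1},
    {"dx":0,"dy":0,"dz":0.3,"ax":0,"ay":0,"az":0,"hand":1}
  ]
}}

```text
clock: 6.9
eef_pos: [493.5, -131.5, 107.1]
tool_rot: [3.141, -0.0, -2.962]
force: [1.1, 0.5, -1.0]
width: 15.2
gripper_force: 59.4
```

Lugs are in the slots without resistance. Now pressing against the spring.

>>> {"api": "send_rows", "payload": {
  "series": [
    {"dx":0,"dy":0,"dz":0.15,"ax":0,"ay":0,"az":0,"hand":1},
    {"dx":0,"dy":0,"dz":0.15,"ax":0,"ay":0,"az":0,"hand":1},
    {"dx":0,"dy":0,"dz":0.3,"ax":0,"ay":0,"az":0,"hand":1},
    {"dx":0,"dy":0,"dz":0.5,"ax":0,"ay":0,"az":0,"hand":1},
    {"dx":0,"dy":0,"dz":0.7,"ax":0,"ay":0,"az":0,"hand":1},
    {"dx":0,"dy":0,"dz":0.7,"ax":0,"ay":0,"az":0,"hand":1}
  ]
}}

```text
clock: 7.5
eef_pos: [493.7, -131.5, 100.2]
tool_rot: [-3.142, 0.0, -2.962]
force: [-1.3, 0.4, 4.4]
width: 15.3
gripper_force: 60.3
```

>>> {"api": "send_rows", "payload": {
  "series": [
    {"dx":0,"dy":0,"dz":0.2,"ax":0,"ay":0,"az":0,"hand":1},
    {"dx":0,"dy":0,"dz":0.4,"ax":0,"ay":0,"az":0,"hand":1},
    {"dx":0,"dy":0,"dz":0.6,"ax":0,"ay":0,"az":0,"hand":1},
    {"dx":0,"dy":0,"dz":0.7,"ax":0,"ay":0,"az":0,"hand":1},
    {"dx":0,"dy":0,"dz":0.7,"ax":0,"ay":0,"az":0,"hand":1}
  ]
}}

```text
clock: 8.0
eef_pos: [493.7, -131.5, 93.4]
tool_rot: [-3.142, 0.0, -2.962]
force: [-1.3, 0.9, 6.5]
width: 15.3
gripper_force: 60.6
```

>>> {"api": "send_rows", "payload": {
  "series": [
    {"dx":0,"dy":0,"dz":0.05,"ax":0,"ay":0,"az":0.03,"hand":1},
    {"dx":0,"dy":0,"dz":0.05,"ax":0,"ay":0,"az":0.08,"hand":1},
    {"dx":0,"dy":0,"dz":0.05,"ax":0,"ay":0,"az":0.14,"hand":1},
    {"dx":0,"dy":0,"dz":0.05,"ax":0,"ay":0,"az":0.2,"hand":1},
    {"dx":0,"dy":0,"dz":0.05,"ax":0,"ay":0,"az":0.2,"hand":1}
  ]
}}

```text
clock: 8.5
eef_pos: [494.6, -131.8, 93.2]
tool_rot: [-3.141, 0.002, 3.119]
force: [0.0, -0.8, 6.3]
width: 15.1
gripper_force: 60.7
```

```bash
python3 -c "
from h import *
show()"
```

```text
clock:8.5 qpos:[ 0.202  0.645  0.006  2.023 -0.007  0.472  1.761] eef_pos:[ 494.622 -131.758   93.218] tool_rot:[-3.141e+00  2.000e-03  3.119e+00] force:[ 2.000e-03 -7.700e-01  6.264e+00] torque:[-0.074  0.099 -0.075] width:15.126 gripper_force:60.661
```

Turning freely under the ledge; continue to about 0.70.

>>> {"api": "send_rows", "payload": {
  "series": [
    {"dx":0,"dy":0,"dz":0,"ax":0,"ay":0,"az":0.06,"hand":1},
    {"dx":0,"dy":0,"dz":0,"ax":0,"ay":0,"az":0.12,"hand":1},
    {"dx":0,"dy":0,"dz":0,"ax":0,"ay":0,"az":0.18,"hand":1},
    {"dx":0,"dy":0,"dz":0,"ax":0,"ay":0,"az":0.24,"hand":1},
    {"dx":0,"dy":0,"dz":0,"ax":0,"ay":0,"az":0.3,"hand":1},
    {"dx":0,"dy":0,"dz":0,"ax":0,"ay":0,"az":0.36,"hand":1},
    {"dx":0,"dy":0,"dz":0,"ax":0,"ay":0,"az":0.42,"hand":1},
    {"dx":0,"dy":0,"dz":0,"ax":0,"ay":0,"az":0.42,"hand":1}
  ]
}}

```text
clock: 9.3
eef_pos: [494.9, -132.0, 93.3]
tool_rot: [3.141, 0.003, 2.7]
force: [0.2, -1.2, 7.1]
width: 15.4
gripper_force: 60.7
```

```bash
python3 -c "
from h import *
show()"
```

```text
clock:9.3 qpos:[ 0.127  0.649  0.117  2.025 -0.155  0.473  1.487] eef_pos:[ 494.856 -131.983   93.26 ] tool_rot:[3.141e+00 3.000e-03 2.700e+00] force:[ 0.189 -1.165  7.127] torque:[-0.147  0.014 -0.056] width:15.36 gripper_force:60.658
```

>>> {"api": "send_rows", "payload": {
  "series": [
    {"dx":0,"dy":0,"dz":0,"ax":0,"ay":0,"az":0.03,"hand":1},
    {"dx":0,"dy":0,"dz":0,"ax":0,"ay":0,"az":0.06,"hand":1},
    {"dx":0,"dy":0,"dz":0,"ax":0,"ay":0,"az":0.09,"hand":1},
    {"dx":0,"dy":0,"dz":0,"ax":0,"ay":0,"az":0.09,"hand":1}
  ]
}}

```text
clock: 9.7
eef_pos: [494.8, -132.0, 93.3]
tool_rot: [3.141, 0.003, 2.61]
force: [0.9, -0.4, 5.9]
width: 15.4
gripper_force: 60.7
```

```bash
python3 -c "
from h import *
show()"
```

```text
clock:9.7 qpos:[ 0.111  0.65   0.141  2.026 -0.186  0.475  1.429] eef_pos:[ 494.824 -131.999   93.258] tool_rot:[3.141e+00 3.000e-03 2.610e+00] force:[ 0.92  -0.396  5.898] torque:[-0.107 -0.021 -0.042] width:15.358 gripper_force:60.658
```

>>> {"api": "send_rows", "payload": {
  "series": [
    {"dx":0,"dy":0,"dz":-0.1,"ax":0,"ay":0,"az":0,"hand":1},
    {"dx":0,"dy":0,"dz":-0.2,"ax":0,"ay":0,"az":0,"hand":1},
    {"dx":0,"dy":0,"dz":-0.3,"ax":0,"ay":0,"az":0,"hand":1},
    {"dx":0,"dy":0,"dz":-0.4,"ax":0,"ay":0,"az":0,"hand":1},
    {"dx":0,"dy":0,"dz":-0.5,"ax":0,"ay":0,"az":0,"hand":1},
    {"dx":0,"dy":0,"dz":-0.5,"ax":0,"ay":0,"az":0,"hand":1}
  ]
}}

```text
clock: 10.3
eef_pos: [494.8, -132.0, 98.2]
tool_rot: [3.141, 0.003, 2.611]
force: [0.5, -0.9, 4.9]
width: 15.2
gripper_force: 60.5
```

```bash
python3 -c "
from h import *
show()"
```

```text
clock:10.3 qpos:[ 0.109  0.642  0.144  2.023 -0.184  0.486  1.427] eef_pos:[ 494.78  -132.001   98.189] tool_rot:[3.141e+00 3.000e-03 2.611e+00] force:[ 0.522 -0.896  4.865] torque:[-0.169 -0.161 -0.026] width:15.211 gripper_force:60.454
```

>>> {"api": "send_rows", "payload": {
  "series": [
    {"dx":0,"dy":0,"dz":-0.05,"ax":0,"ay":0,"az":0,"hand":1},
    {"dx":0,"dy":0,"dz":-0.1,"ax":0,"ay":0,"az":0,"hand":1},
    {"dx":0,"dy":0,"dz":-0.12,"ax":0,"ay":0,"az":0,"hand":1},
    {"dx":0,"dy":0,"dz":-0.12,"ax":0,"ay":0,"az":0,"hand":1}
  ]
}}

```text
clock: 10.7
eef_pos: [494.4, -131.8, 99.2]
tool_rot: [3.141, 0.002, 2.611]
force: [2.4, -0.9, 4.8]
width: 15.2
gripper_force: 60.3
```

>>> {"api": "send_rows", "payload": {
  "series": [
    {"dx":0,"dy":0,"dz":-0.05,"ax":0,"ay":0,"az":0,"hand":1},
    {"dx":0,"dy":0,"dz":-0.08,"ax":0,"ay":0,"az":0,"hand":1},
    {"dx":0,"dy":0,"dz":-0.08,"ax":0,"ay":0,"az":0,"hand":1}
  ]
}}

```text
clock: 11.0
eef_pos: [494.0, -131.7, 99.5]
tool_rot: [3.142, 0.001, 2.611]
force: [4.1, -2.1, -2.3]
width: 15.0
gripper_force: 59.4
```

```bash
python3 -c "
from h import *
show()"
```

```text
clock:11.0 qpos:[ 0.108  0.639  0.145  2.023 -0.183  0.491  1.426] eef_pos:[ 494.01  -131.653   99.513] tool_rot:[3.142e+00 1.000e-03 2.611e+00] force:[ 4.13  -2.119 -2.29 ] torque:[-0.425 -1.05   0.011] width:15.01 gripper_force:59.367
```

The roof is holding it, so the lid is locked. Releasing.

>>> {"api": "send_rows", "payload": {
  "series": [
    {"dx":0,"dy":0,"dz":0.05,"ax":0,"ay":0,"az":0,"hand":1},
    {"dx":0,"dy":0,"dz":0.05,"ax":0,"ay":0,"az":0,"hand":0.6},
    {"dx":0,"dy":0,"dz":0.05,"ax":0,"ay":0,"az":0,"hand":0.4},
    {"dx":0,"dy":0,"dz":0.05,"ax":0,"ay":0,"az":0,"hand":0.3},
    {"dx":0,"dy":0,"dz":0.05,"ax":0,"ay":0,"az":0,"hand":0.3},
    {"dx":0,"dy":0,"dz":-2,"ax":0,"ay":0,"az":0,"hand":0.3},
    {"dx":0,"dy":0,"dz":-5,"ax":0,"ay":0,"az":0,"hand":0.3},
    {"dx":0,"dy":0,"dz":-9,"ax":0,"ay":0,"az":0,"hand":0.3},
    {"dx":0,"dy":0,"dz":-12,"ax":0,"ay":0,"az":0,"hand":0.3},
    {"dx":0,"dy":0,"dz":-12,"ax":0,"ay":0,"az":0,"hand":0.3}
  ]
}}

```text
clock: 12.0
eef_pos: [495.8, -132.2, 223.6]
tool_rot: [3.139, 0.007, 2.611]
force: [1.2, 0.7, -0.4]
width: 59.6
gripper_force: 0.0
```

```bash
python3 -c "
from h import *
show()
im=get_image('wrist');cv2.imwrite('pics/w3.png',cv2.cvtColor(np.array(im['pixels'],np.uint8),cv2.COLOR_RGB2BGR))
a=3.3216-.711-np.pi
for z,n in((129,'locked'),(136,'dropped')):
  for s in(-29,29): print(n,proj(im,[494.3+s*np.cos(a),-131.5+s*np.sin(a),z]).round(1))"
```

```text
clock:12.0 qpos:[ 0.058  0.447  0.21   1.915 -0.129  0.785  1.379] eef_pos:[ 495.839 -132.192  223.555] tool_rot:[3.139 0.007 2.611] force:[ 1.15   0.742 -0.447] torque:[-0.025 -0.009 -0.035] width:59.581 gripper_force:0.0
locked [320.5 156.9]
locked [320.5 234.3]
dropped [320.5 158.5]
dropped [320.5 237.9]
```

View pics/w3.png

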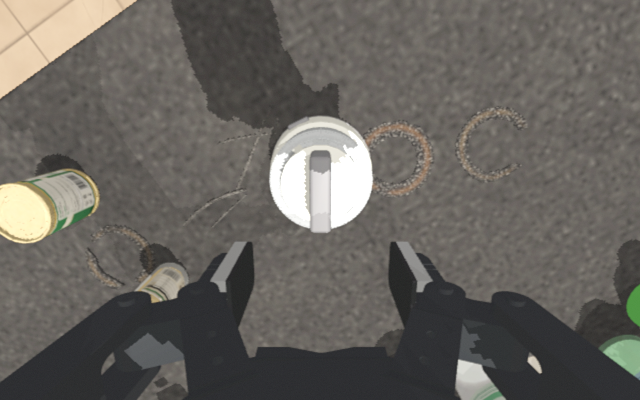

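The lid sits centred in the collar with its bar at (320,158–233), as predicted for locked and at the turned angle, and the fingers are clear. Settling, then handing in.

>>> {"api": "send_rows", "payload": {
  "series": [
    {"dx":0,"dy":0,"dz":0,"ax":0,"ay":0,"az":0,"hand":0.3},
    {"dx":0,"dy":0,"dz":0,"ax":0,"ay":0,"az":0,"hand":0.3},
    {"dx":0,"dy":0,"dz":0,"ax":0,"ay":0,"az":0,"hand":0.3}
  ]
}}

```text
clock: 12.35
eef_pos: [492.8, -131.3, 218.6]
tool_rot: [-3.141, -0.003, 2.611]
force: [-0.2, 0.1, 0.3]
width: 59.9
gripper_force: 0.0
```

```bash
python3 -c "
from h import *
print(finish_job())"
```

```text
the job is handed in; nothing more can be done
None
```

The lid went into the slots, was pressed down, turned about 0.71 rad clockwise and rose until the notch roofs held it; I then released it and handed in after about 12.4 s (no verdict was returned), and forces read between moves stayed under 8 N.

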